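Refit the variac's knob and turn it down to zero

ROBOT

A 6-joint arm with a two-finger parallel gripper is mounted at the origin on the work surface. World frame = base frame: x ahead of the robot, y to its left, z up, the work surface at z = 0. Lengths are in m, angles in rad, forces in N, time in s.
With the tool pointing down it reaches from about 0.3 to 0.75 m from the base axis. Payload 8.5 kg.
Tool frame: the origin (TCP) lies at the very end of the fingers, on their centre line; the grasp point (between the pads) lies 19 mm behind it; z points along the fingers, y is the line along which they close (so a half turn about z gives the same grasp; the last joint's range is limited). The gripper opens to 85 mm and grips with 20 to 120 N. Pads are 22 mm wide; open, the fingers measure 114 mm over their backs; the gripper's body (76 mm by 85 mm) begins 54 mm behind the grasp point. The pads swing forward as they close: fully open they stand 13 mm farther back than shut.
Start: joints at [-1.436, 0.381, 1.297, -0, 1.464, -0.215], TCP at [0.188, -0.517, 0.231] pointing down, gripper open.
Joint ranges: [-3.11, 3.11], [-0.89, 2.33], [0.22, 2.48], [-1.42, 4.56], [0.17, 2.85], [-2.88, 2.88]. Speed limits (rad/s): [2.39, 2.39, 3.14, 3.14, 3.14, 3.14].

INTERFACE

Orientations are given as a rotation vector (axis times angle).
In Python, from station import manip, optics gives the robot as it stands.
- The arm moves only by the shell command python3 -m inch 'ROWS' [FORCE]. ROWS is text: rows parted by semicolons, each of 5 numbers parted by spaces: the opening, from 0 (shut) to 1 (fully open), then the shift along the tool's x, y, z as a fraction of full scale, then the turn about the tool's z as a fraction of full scale. In form: jaw dx dy dz roll; .... A call has 1 to 8 rows; each row shifts and turns the commanded pose from where the row before left it, along the tool's axes as they then stand; what a row does not reach is not made up. Full scale, the value 1, is 80 cm for a shift and 360 degrees for a turn. A row lasts 1/12 s, in which the tool goes at most 41.7 mm and 7.16 degrees, less where a joint would pass 70% of its speed; a pose out of reach is approached as far as the arm can. A call with a number of a shift or a turn outside -1 to 1 is refused whole. A call with a gripper value outside its range is refused whole. The fingers move at their own pace and stop on an object; FORCE is the grip in N (left out, the last holds). Time passes only in rows, so rows that do not move let the fingers close. It gives the time, the measured TCP pose, the force, the opening and the grip force at its end, in the units of the state.
- manip.sense(): the state, without advancing time (a new reading comes with each control period).
- optics.get_image(name): name is "scene" or "top" or "wrist"; returns a dict with "frame" (420x560x3 uint8, red, green, blue), "K" (3x3 intrinsics, pixels), "D" ([k1, k2, p1, p2, k3] as OpenCV has them; the pictures are not rectified), "rvec" (rotation vector, rad) and "tvec" (3), from world to camera coordinates, as OpenCV has them; the wrist camera has in their place "mount" (4x4, takes a point from camera to tool coordinates, whose origin is the TCP and whose axes are the flange's). Camera axes: x right, y down, z forward; pixel columns grow to the right and rows downward; lengths in m; the calibration is good to about 2 mm. A picture is of the moment at which its call begins: read the wrist's pose just before it. There is no depth.
- manip.finish_job(): hands the job in; it is judged then, once.
The state is a dict: "time": time; "joint_positions": joint angles; "dq": joint speeds; "effort": joint torques, N m; "ee_pos": TCP position; "orientation": TCP orientation; "ft_force": force on the tool from outside, world axes, zero at the start; "wrist_torque": the same for the moment, N m; "gripper_width": finger opening in m; "grasp_force": force on a finger pad.
Only numpy, scipy, OpenCV 4.12 (cv2) and the standard library are available. Lean on these libraries where they do the work, as an engineer would, in place of code of your own. Each camera call takes 0.05 s, during which the arm holds its last target. There are 200 camera calls.

TASK

The knob has been pulled off the bench variac. Put it back on its shaft: turn it under light pressure until you feel the hidden flat drop in, press it fully home there, and only then turn it all the way down (counterclockwise) to the red zero mark and let go. Do not force it, and leave the multimeter, the circuit board and the pliers where they lie.

Things in the scene. Friction and masses are not known exactly. Their poses are not given: they have to be found in the camera images.
- variac: bench variac (variable transformer): grey sheet-metal box, 160 (x) x 140 (y) mm, 127 mm high, fixed, upright, turned about the vertical only. Origin on the bench under its centre, z up. A round aluminium dial plate with ticks, 124 mm across, lies on top, its face 130 mm above the bench. A vertical shaft stands on the z axis in its middle
- shaft_top (a point): centre of the upper end of the steel D-shaft, 152.5 mm above the bench; has the variac's axes and does not turn with the shaft. The shaft is 16 mm thick and stands 22.5 mm above the dial's face, with one flat along its length, 4 mm from its axis, and a 1 mm chamfer round the end. It needs 0.05 N m to turn and stays where left. Travel 300 degrees, clockwise from above from a stop at zero
- shaft_foot (a point): foot of the shaft, on its axis at the dial's face, 130 mm above the bench; axes of the variac. A collar 26 mm across and 2 mm high lies round it: a knob fully home rests on that, its underside 132 mm above the bench. The shaft has been left with its flat facing 100 to 170 degrees clockwise (from above) of the zero mark; exactly where is not known
- zero_mark (a point): inner end of the broad red zero mark on the dial's face, 42 mm from the shaft's axis, 150 degrees counterclockwise (from above) from the variac's x axis. With the knob on its shaft and turned down to the stop, its pointer points here, within 8 degrees or so
- knob_centre (a point): centre (half-way up, on the axis) of the black fluted knob, 220 g, 46 mm high: round grip 54 mm across from 8 mm above the underside to the top, and at the bottom a skirt 76 mm across, 5 mm thick (6.5 mm at the grip). It starts upright on the bench. z is its axis (up); x points along the white pointer line on its top and skirt
- knob_bore (a point): centre of the knob's underside, on its axis, with the knob's axes. The bore is round at first (21 mm wide for 3 mm, then 18.4 mm) and D-shaped from 11 to 22 mm deep: 17.2 mm wide, its flat on the pointer's side, 4.4 mm from the axis (8 degrees play either way). With flats not matching, the knob rests on the shaft with this point 11.5 mm above the dial; once they match it drops 5 mm
- knob_pointer (a point): outer end of the pointer line, on the skirt's rim, 38 mm from the knob's axis and 3 mm above the underside. A spring clip sits in the bore: after the flats have matched and the knob has dropped 5 mm, a firmer push of about 10 to 25 N takes it past the clip the last 4.5 mm home, where the clip holds it. More than 150 N between knob and variac, in pressing or in turning against the stop, is forcing it
- multimeter: yellow multimeter lying on the bench, 185 (x) x 88 (y) x 49 mm, loose; origin at its underside. To be left alone
- board: green circuit board with parts on it, 90 (x) x 140 (y) x 41 mm, loose; origin at its underside. To be left alone
- pliers: pliers with red handles lying along their x axis, 205 x 58 x 14 mm, loose; origin on the bench under the handles' middle. To be left alone

How it is judged:
On the way:
1. the knob is fully home on the shaft, not yet turned down to zero (z of knob_centre in the frame of variac below 0.158 m and horizontal distance between knob_centre and shaft_top below 0.003 m and angle between knob_centre's own z axis and vertical below 0.08 rad and horizontal distance between knob_pointer and zero_mark above 0.02 m), for 0.2 s.
At the end, for the whole second after the job is handed in: The knob sits upright and fully home on the variac's shaft (within 3 mm of its full depth, centred within 3 mm), its pointer's outer end is within 10 mm of the zero mark (about 14 degrees), and it has been let go (z of knob_centre in the frame of variac below 0.158 m and horizontal distance between knob_centre and shaft_top below 0.003 m and angle between knob_centre's own z axis and vertical below 0.08 rad and horizontal distance between knob_pointer and zero_mark below 0.01 m); the robot touches nothing.
It fails at once if the multimeter is pushed more than 20 mm (distance of multimeter from where it was at the start of the episode above 0.02 m).
It fails at once if the circuit board is pushed more than 20 mm (distance of board from where it was at the start of the episode above 0.02 m).
It fails at once if the pliers are pushed more than 20 mm (distance of pliers from where it was at the start of the episode above 0.02 m).
It fails at once if the knob is forced: pressed or twisted on the variac with more than 150 N (contact force between knob and variac above 150 N).
It also fails if it takes over 67 s, if anything falls off the work surface, if the arm or the gripper's body presses on something with over 40 N, if the wrist force passes 120 N, or if a joint passes its speed limit or range.

## Working session

There is one attempt and no reset: what is moved stays moved. The work goes in short steps, Python scripts to look and compute and a shell command to move; the robot and the scene stay as the last step left them, time stands still between calls to the robot, and variables do not carry over. Pictures are saved under pics/ and viewed, at most 10 in all, crops included, and the job is handed in when it is done.

```bash
mkdir -p pics; ls; python3 - <<'E'
from station import manip, optics
import cv2,numpy as np
s=manip.sense();print({k:np.round(v,4) for k,v in s.items()})
ims=[]
for n in("scene","top"):
    r=optics.get_image(n);np.savez(f"pics/{n}0.npz",**r);print(n,r["K"],r["D"],r["rvec"],r["tvec"]);cv2.imwrite(f"pics/{n}0.png",r["frame"][:,:,::-1])
E
```

```text
pics
{'time': np.float64(0.0), 'joint_positions': array([-1.4363,  0.3812,  1.2983,  0.    ,  1.4636, -0.2153]), 'dq': array([ 0.0007, -0.0002,  0.0014,  0.    , -0.0003, -0.0012]), 'effort': array([ 1.0000e-04, -4.4846e+01, -2.3128e+01, -1.0000e-04,  4.7000e-03,
       -0.0000e+00]), 'ee_pos': array([ 0.1885, -0.5164,  0.2307]), 'orientation': array([-3.0922e+00, -5.4640e-01, -1.0000e-04]), 'ft_force': array([ 0.3083,  0.0865, -0.2019]), 'wrist_torque': array([-0.0305,  0.0155,  0.0056]), 'grasp_force': np.float64(0.0), 'gripper_width': np.float64(0.0854)}
scene [[540.96694764   0.         273.64796009]
 [  0.         540.96694764 210.46888935]
 [  0.           0.           1.        ]] [0.02288877 0.         0.         0.         0.        ] [ 1.90366235  1.48842976 -0.62594104] [-0.13809131 -0.27446902  1.9258906 ]
top [[397.13097048   0.         278.26662301]
 [  0.         397.13097048 213.03978928]
 [  0.           0.           1.        ]] [-0.05427791  0.          0.          0.          0.        ] [ 2.1307338  -2.18468175  0.15509457] [0.010544   0.57604334 0.91886401]
```

View pics/top0.png

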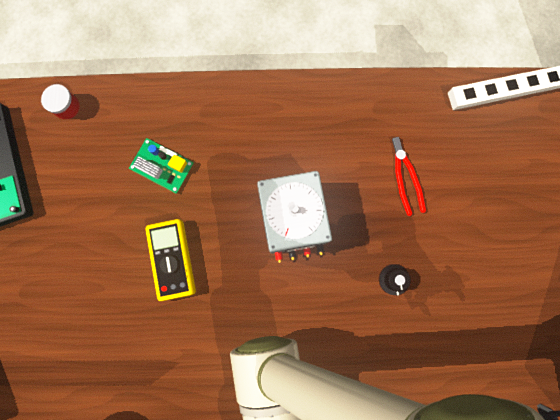

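View pics/scene0.png

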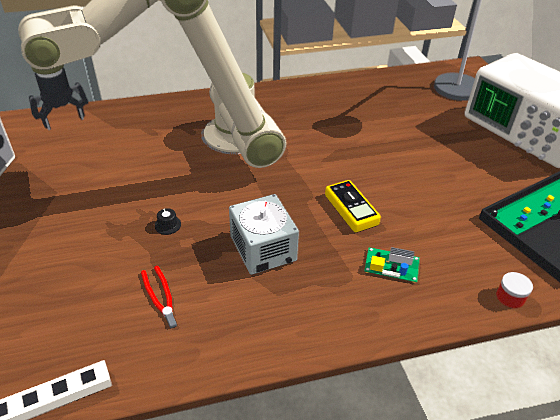

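The top view shows the dial near (295,209) with its red mark near (287,233), and the knob near (396,280) with its pointer towards the bottom. The scene view shows the same objects: the variac near (264,215) and the knob at (167,219).

```bash
cat > h.py <<'E'
import cv2,numpy as np
from scipy.spatial.transform import Rotation as R
def load(n): return dict(np.load(n))
def ray(r,uv):
    p=cv2.undistortPoints(np.array(uv,float).reshape(-1,1,2),r["K"],r["D"])[:,0]
    M=cv2.Rodrigues(r["rvec"])[0]; c=-M.T@r["tvec"].ravel()
    return c,np.c_[p,np.ones(len(p))]@M
def plane(r,uv,z):
    c,d=ray(r,uv); return c+d*((z-c[2])/d[:,2])[:,None]
def proj(r,P): return cv2.projectPoints(np.array(P,float).reshape(-1,1,3),r["rvec"],r["tvec"],r["K"],r["D"])[0][:,0]
def wristcal(r,s):
    T=np.eye(4);T[:3,:3]=R.from_rotvec(s["orientation"]).as_matrix();T[:3,3]=s["ee_pos"]
    W=np.linalg.inv(T@r["mount"]);r["rvec"]=cv2.Rodrigues(W[:3,:3])[0];r["tvec"]=W[:3,3];return r
def blobs(m,amin=4):
    n,l,st,c=cv2.connectedComponentsWithStats(m.astype(np.uint8));return [(int(st[i,4]),c[i].round(1),l==i) for i in range(1,n) if st[i,4]>=amin]
E
python3 - <<'E'
from h import *
r=load("pics/top0.npz");f=r["frame"];h=cv2.cvtColor(f,cv2.COLOR_RGB2HSV)
print("cam",ray(r,[[280,210]])[0])
roi=np.zeros(f.shape[:2],bool);roi[165:260,250:340]=1
red=roi&(h[...,1]>120)&((h[...,0]<8)|(h[...,0]>172))&(h[...,2]>120)
for a,c,m in blobs(red): print("red",a,c,plane(r,[c],.13).round(4))
w=roi&(f.min(2)>205)
for a,c,m in blobs(w,200):
    e=cv2.fitEllipse(cv2.convexHull(np.argwhere(m)[:,::-1].astype(np.int32)));print("dial",a,c,e,plane(r,[e[0]],.13))
k=np.zeros(f.shape[:2],bool);k[255:305,370:425]=1
for a,c,m in blobs(k&(f.min(2)>150)): 
    print("white",a,c,plane(r,[c],.046))
    if a>10: print(np.argwhere(m)[:,::-1].tolist())
b=np.concatenate([cv2.resize(f[165:265,245:345],(400,400),interpolation=3),cv2.resize(f[230:330,346:446],(400,400),interpolation=3)],1)
cv2.imwrite("pics/c1.png",b[:,:,::-1])
E
```

```text
cam [0.44975603 0.0081813  0.9868641 ]
red 41 [306.7 251.3] [[ 0.4794 -0.0617  0.13  ]]
red 62 [278.2 255.4] [[ 4.722e-01 -2.000e-04  1.300e-01]]
dial 3759 [295.4 211.4] ((292.75177001953125, 212.85975646972656), (82.13444519042969, 88.90985870361328), 162.3229522705078) [[ 0.56352804 -0.03424405  0.13      ]]
white 93 [399.6 280.3] [[ 0.40805591 -0.2858749   0.046     ]]
[[397, 275], [398, 275], [399, 275], [400, 275], [401, 275], [396, 276], [397, 276], [398, 276], [399, 276], [400, 276], [401, 276], [402, 276], [403, 276], [396, 277], [397, 277], [398, 277], [399, 277], [400, 277], [401, 277], [402, 277], [403, 277], [395, 278], [396, 278], [397, 278], [398, 278], [399, 278], [400, 278], [401, 278], [402, 278], [403, 278], [404, 278], [395, 279], [396, 279], [397, 279], [398, 279], [399, 279], [400, 279], [401, 279], [402, 279], [403, 279], [404, 279], [395, 280], [396, 280], [397, 280], [398, 280], [399, 280], [400, 280], [401, 280], [402, 280], [403, 280], [404, 280], [395, 281], [396, 281], [397, 281], [398, 281], [399, 281], [400, 281], [401, 281], [402, 281], [403, 281], [404, 281], [395, 282], [396, 282], [397, 282], [398, 282], [399, 282], [400, 282], [401, 282], [402, 282], [403, 282], [404, 282], [396, 283], [397, 283], [398, 283], [399, 283], [400, 283], [401, 283], [402, 283], [403, 283], [397, 284], [398, 284], [399, 284], [400, 284], [401, 284], [402, 284], [400, 285], [401, 285], [401, 286], [401, 287], [401, 288], [402, 288], [401, 289], [402, 289]]
white 8 [397.2 292.6] [[ 0.37964874 -0.27844509  0.046     ]]
```

View pics/c1.png

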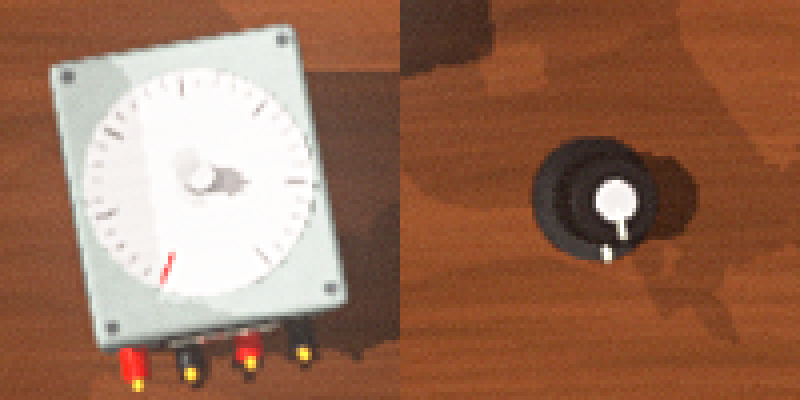

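The crop shows the dial centre near (198,182), the red mark running from (172,254) to (165,284), and four box screws. The knob's skirt is centred near (597,198), with the white cap at (615,200) and the pointer tip at (607,254).

```bash
python3 - <<'E'
from h import *
r=load("pics/top0.npz");f=r["frame"];h=cv2.cvtColor(f,cv2.COLOR_RGB2HSV)
L=lambda u,v:[(u+.5)/4-.5+245,(v+.5)/4-.5+165]
K=lambda u,v:[(u-400+.5)/4-.5+346,(v+.5)/4-.5+230]
sc=plane(r,[L(67,76),L(282,39),L(330,288),L(112,328)],.127);c=sc.mean(0)
print("screws",sc.round(4).tolist(),"centre",c.round(4))
print("dial edge mid",plane(r,[L(200,182)],.13).round(4),"shafttop",plane(r,[L(202,178)],.1525).round(4))
m=plane(r,[L(172,254),L(165,284)],.13);print("red in/out",m.round(4),np.linalg.norm(m-c,axis=1),np.degrees(np.arctan2(*(m-c)[:,[1,0]].T[[0,1]])))
g=cv2.cvtColor(f,cv2.COLOR_RGB2GRAY)
print("skirt",plane(r,[K(595,199)],.004).round(4),"cap",plane(r,[[399.6,279.9]],.046).round(4),"tip",plane(r,[K(607,258)],.004).round(4))
s=load("pics/scene0.npz");F=s["frame"]
k=np.zeros(F.shape[:2],bool);k[195:240,145:190]=1
for a,q,mm in blobs(k&(F.min(2)>150)):print(a,q,plane(s,[q],.046).round(4))
print("proj shaft in scene",proj(s,[[c[0],c[1],.1525],[c[0],c[1],.13]]))
E
```

```text
screws [[0.6307, 0.0328, 0.127], [0.6488, -0.0867, 0.127], [0.5101, -0.1075, 0.127], [0.4914, 0.0113, 0.127]] centre [ 0.5702 -0.0375  0.127 ]
dial edge mid [[ 0.5694 -0.0385  0.13  ]] shafttop [[ 0.5684 -0.0384  0.1525]]
red in/out [[ 0.5304 -0.0221  0.13  ]
 [ 0.5143 -0.0179  0.13  ]] [0.04275365 0.05937092] [158.86919925 160.67477244]
skirt [[ 0.4089 -0.2861  0.004 ]] cap [[ 0.409  -0.2859  0.046 ]] tip [[ 0.3728 -0.2915  0.004 ]]
43 [165.4 213.3] [[ 0.4062 -0.2828  0.046 ]]
proj shaft in scene [[261.72379322 210.84107484]
 [261.7277028  217.03538951]]
```

```bash
python3 -m inch '1 .0448 -.0222 0 0;1 .0448 -.0222 0 0;1 .0448 -.0222 0 0;1 .0448 -.0222 0 0;1 .0448 -.0222 0 0;1 .0448 -.0222 0 0;1 .0448 -.0222 0 0;1 .0448 -.0222 0 0' 40
python3 -m inch '1 0 0 0 -.0195;1 0 0 0 -.0195;1 0 0 0 -.0195;1 0 0 0 -.0195;1 0 0 0 -.0195;1 0 0 0 -.0195;1 0 0 0 -.0195;1 0 0 0 -.0195' 40
python3 -m inch '1 0 0 0 -.0195;1 0 0 0 -.0195;1 0 0 0 -.0195;1 0 0 0 -.0195;1 0 0 0 -.0195;1 0 0 0 -.0195;1 0 0 0 -.0195;1 0 0 0 -.0195' 40
python3 -m inch '1 0 0 0 -.0195;1 0 0 0 -.0195;1 0 0 0 -.0195;1 0 0 0 0;1 0 0 0 0'
cat >> h.py <<'E'
def st():
    from station import manip
    s=manip.sense();M=R.from_rotvec(s["orientation"]).as_matrix()
    print("t%.2f"%s["time"],"p",np.round(s["ee_pos"],4),"yaw %.1f"%np.degrees(np.arctan2(M[1,0],M[0,0])),"q6 %.2f"%s["joint_positions"][5],"F",np.round(s["ft_force"],1),"T",np.round(s["wrist_torque"],2),"w %.4f g %.0f"%(s["gripper_width"],s["grasp_force"]));return s
E
python3 - <<'E'
from h import *
from station import optics
s=st();r=wristcal(optics.get_image("wrist"),s);np.savez("pics/w1.npz",**r);cv2.imwrite("pics/w1.png",r["frame"][:,:,::-1])
print(proj(r,[[.409,-.2855,.046],[.409,-.2855,.005],[.3728,-.2915,.003]]))
E
```

```text
time: 0.77
ee_pos: [0.4101, -0.2832, 0.2312]
orientation: [-3.093, -0.546, 0.0]
ft_force: [0.2, -0.7, -0.4]
gripper_width: 0.0851
grasp_force: 0.0
time: 1.43
ee_pos: [0.409, -0.2848, 0.231]
orientation: [-2.466, -1.946, 0.0]
ft_force: [-0.0, -0.9, 0.0]
gripper_width: 0.0853
grasp_force: 0.0
time: 2.1
ee_pos: [0.409, -0.2848, 0.231]
orientation: [-1.26, -2.877, -0.001]
ft_force: [1.0, 0.8, -0.4]
gripper_width: 0.0854
grasp_force: 0.0
time: 2.52
ee_pos: [0.4091, -0.2848, 0.2311]
orientation: [-0.728, -3.056, -0.001]
ft_force: [0.1, -0.9, -0.9]
gripper_width: 0.0857
grasp_force: 0.0
t2.52 p [ 0.4091 -0.2848  0.2311] yaw 153.2 q6 -1.95 F [ 0.1 -0.9 -0.9] T [-0.    0.04 -0.03] w 0.0857 g 0
[[282.400835   187.79002197]
 [282.44785535 180.54522166]
 [264.76379539 156.42013948]]
```

View pics/w1.png

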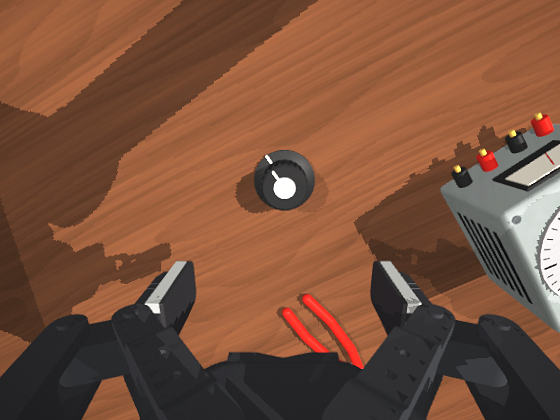

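The wrist view shows the knob cap at (284,188) with the pointer's outer end at about (267,157). That is within about 2 px of the prediction.

```bash
python3 - <<'E'
from h import *
r=load("pics/w1.npz");f=r["frame"]
k=np.zeros(f.shape[:2],bool);k[140:215,245:325]=1
for a,q,m in blobs(k&(f.min(2)>170)):
    if a>200: 
        m=cv2.morphologyEx(m.astype(np.uint8),cv2.MORPH_OPEN,np.ones((9,9)));q=np.argwhere(m)[:,::-1].mean(0)
    P=plane(r,[q],.046 if a>200 else .003);print(a,q,P.round(4))
d=k&(f.max(2)<75)
for a,q,m in blobs(d,800):
    e=cv2.minEnclosingCircle(cv2.convexHull(np.argwhere(m)[:,::-1].astype(np.int32)));print("dark",a,e)
print("skirt by eye",plane(r,[[284.5,180.5]],.004).round(4), "tip",plane(r,[[266,156]],.003).round(4))
E
```

```text
34 [268.4 159. ] [[ 0.3776 -0.289   0.003 ]]
406 [284.27887324 187.51267606] [[ 0.4097 -0.2835  0.046 ]]
dark 1834 ((283.5, 180.5), 30.207714080810547)
skirt by eye [[ 0.4103 -0.2833  0.004 ]] tip [[ 0.373  -0.2899  0.003 ]]
```

```bash
python3 -m inch '1 0 0 .045 0;1 0 0 .045 0;1 0 0 .045 0;1 0 0 .045 0;1 0 0 .045 0;1 0 0 .03 0;1 0 0 .015 0;1 0 0 0 0' 40
python3 -m inch '.3 0 0 0 0;.3 0 0 0 0;.3 0 0 0 0;.3 0 0 0 0;.3 0 0 0 0;.3 0 0 0 0' 40; python3 -c "from h import *;st()"
```

```text
time: 3.23
ee_pos: [0.4082, -0.284, 0.0128]
orientation: [-0.726, -3.052, -0.005]
ft_force: [0.4, 0.1, 1.0]
gripper_width: 0.0856
grasp_force: 0.0
time: 3.73
ee_pos: [0.4097, -0.2854, 0.0167]
orientation: [0.722, 3.055, -0.002]
ft_force: [0.3, 0.5, 6.9]
gripper_width: 0.053
grasp_force: 42.0
t3.73 p [ 0.4097 -0.2854  0.0167] yaw 153.4 q6 -1.95 F [0.3 0.5 6.9] T [ 0.18  0.07 -0.04] w 0.0530 g 42
```

```bash
python3 -m inch '.3 0 0 -.02 0;.3 0 0 -.045 0;.3 0 0 -.05 0;.3 0 0 -.05 0;.3 0 0 -.05 0;.3 0 0 -.045 0;.3 0 0 -.02 0;.3 0 0 0 0' 40
python3 -m inch '.3 -.005 .0457 0 0;.3 -.005 .0457 0 0;.3 -.005 .0457 0 0;.3 -.005 .0457 0 0;.3 -.005 .0457 0 0;.3 -.005 .0457 0 0;.3 -.005 .0457 0 0;.3 -.005 .0457 0 0'
python3 -m inch '.3 0 0 0 .0193;.3 0 0 0 .0193;.3 0 0 0 .0193;.3 0 0 0 .0193;.3 0 0 0 .0193;.3 0 0 0 .0193;.3 0 0 0 .0193;.3 0 0 0 .0193'
python3 -m inch '.3 0 0 0 .0193;.3 0 0 0 .0193;.3 0 0 0 .0193;.3 0 0 0 .0193;.3 0 0 0 .0193;.3 0 0 0 .0193;.3 0 0 0 .0193;.3 0 0 0 .0193'
python3 -m inch '.3 0 0 0 .0193;.3 0 0 0 .0193;.3 0 0 0 0;.3 0 0 0 0'
python3 - <<'E'
from h import *
from station import optics
s=st();b=[]
r=optics.get_image("top");np.savez("pics/t2.npz",**r)
w=wristcal(optics.get_image("wrist"),s);np.savez("pics/w2.npz",**w)
b=np.concatenate([r["frame"][130:340,180:390],w["frame"][::2,::2]],1) if 0 else np.concatenate([cv2.resize(r["frame"][150:270,230:390],(560,420),interpolation=3)],1)
cv2.imwrite("pics/t2.png",b[:,:,::-1]);cv2.imwrite("pics/w2.png",w["frame"][:,:,::-1])
E
```

```text
time: 4.4
ee_pos: [0.4099, -0.2857, 0.2438]
orientation: [0.721, 3.05, -0.008]
ft_force: [0.1, -0.4, -0.6]
gripper_width: 0.0527
grasp_force: 43.0
time: 5.07
ee_pos: [0.5687, -0.0357, 0.2379]
orientation: [-0.722, -3.055, -0.0]
ft_force: [0.0, -2.0, -2.0]
gripper_width: 0.0527
grasp_force: 43.2
time: 5.73
ee_pos: [0.568, -0.0375, 0.2377]
orientation: [-2.07, -2.36, 0.002]
ft_force: [-0.8, -0.2, -2.0]
gripper_width: 0.0524
grasp_force: 43.3
time: 6.4
ee_pos: [0.568, -0.0375, 0.2377]
orientation: [-2.933, -1.122, 0.003]
ft_force: [0.8, -0.5, -1.5]
gripper_width: 0.0531
grasp_force: 43.3
time: 6.73
ee_pos: [0.5682, -0.0376, 0.2382]
orientation: [-3.044, -0.774, 0.003]
ft_force: [-0.1, -0.0, -1.8]
gripper_width: 0.0529
grasp_force: 43.3
t6.73 p [ 0.5682 -0.0376  0.2382] yaw 28.6 q6 0.80 F [-0.1 -0.  -1.8] T [ 0.02 -0.03 -0.02] w 0.0529 g 43
```

View pics/w2.png

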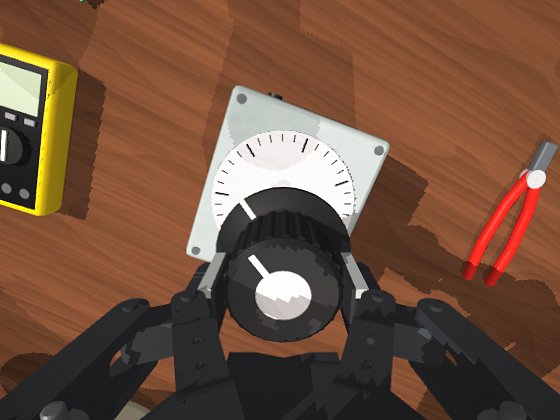

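The wrist view shows the knob gripped upright, with its cap centre at (284,294) and pointer rim near (241,201). Behind it are the variac screws at (241,98), (379,151) and (195,250).

```bash
python3 - <<'E'
from h import *
r=load("pics/w2.npz");f=r["frame"]
P=plane(r,[[241,98],[379,151],[195,250]],.127);print(P.round(4),"variac centre",((P[1]+P[2])/2).round(4))
zb=.2382-.0167
kc=plane(r,[[283.5,295]],zb+.046)[0];tip=plane(r,[[241,200]],zb+.003)[0];print("knob",kc,tip,np.linalg.norm((tip-kc)[:2]),np.degrees(np.arctan2(tip[1]-kc[1],tip[0]-kc[0])))
p2=plane(r,[[249,258],[283.5,295]],zb+.046);print("topline ang",np.degrees(np.arctan2(*(p2[0]-p2[1])[[1,0]])))
w=np.zeros(f.shape[:2],np.uint8)
E
```

```text
[[ 0.6304  0.0344  0.127 ]
 [ 0.6483 -0.0856  0.127 ]
 [ 0.4915  0.0131  0.127 ]] variac centre [ 0.5699 -0.0362  0.127 ]
knob [ 0.56833789 -0.03787019  0.2675    ] [ 0.58467664 -0.00287676  0.2245    ] 0.03861988337010648 64.97170485388027
topline ang 67.71732296191007
```

```bash
python3 -m inch '.3 .0013 .0007 .02 0;.3 0 0 .03 0;.3 0 0 .025 0;.3 0 0 .008 0;.3 0 0 0 0;.3 0 0 0 0' 
python3 -m inch '.3 0 0 .003 0;.3 0 0 .003 0;.3 0 0 .003 0;.3 0 0 0 0'; python3 -c "from h import *;st()"
python3 -m inch '.3 0 0 .003 0;.3 0 0 .002 0;.3 0 0 0 0'; python3 -c "from h import *;st()"
```

```text
time: 7.33
ee_pos: [0.5702, -0.0378, 0.1736]
orientation: [3.045, 0.771, 0.001]
ft_force: [-0.3, -0.0, -1.5]
gripper_width: 0.0531
grasp_force: 43.4
time: 7.67
ee_pos: [0.5697, -0.0377, 0.1656]
orientation: [-3.046, -0.77, 0.0]
ft_force: [1.2, -0.4, -2.2]
gripper_width: 0.0531
grasp_force: 43.4
t7.67 p [ 0.5697 -0.0377  0.1656] yaw 28.4 q6 0.80 F [ 1.2 -0.4 -2.2] T [ 0.02  0.   -0.01] w 0.0531 g 43
time: 7.92
ee_pos: [0.5697, -0.0376, 0.1614]
orientation: [-3.046, -0.77, 0.001]
ft_force: [-0.0, 0.8, -2.1]
gripper_width: 0.0529
grasp_force: 43.4
t7.92 p [ 0.5697 -0.0376  0.1614] yaw 28.4 q6 0.80 F [-0.   0.8 -2.1] T [ 0.02 -0.04 -0.04] w 0.0529 g 43
```

```bash
for i in 1; do python3 -m inch '.3 0 0 .0015 0;.3 0 0 .0015 0;.3 0 0 0 0'; done; python3 -c "from h import *;st()"
python3 -m inch '.3 0 0 .001 0;.3 0 0 0 0'; python3 -c "from h import *;st()"
python3 -m inch '.3 0 0 .001 0;.3 0 0 0 0'; python3 -c "from h import *;st()"
```

```text
time: 8.17
ee_pos: [0.5697, -0.0376, 0.1591]
orientation: [-3.046, -0.77, 0.001]
ft_force: [-0.3, 0.4, -3.2]
gripper_width: 0.0528
grasp_force: 43.4
t8.17 p [ 0.5697 -0.0376  0.1591] yaw 28.4 q6 0.80 F [-0.3  0.4 -3.2] T [ 0.09  0.01 -0.01] w 0.0528 g 43
time: 8.33
ee_pos: [0.5698, -0.0376, 0.1584]
orientation: [-3.046, -0.77, 0.0]
ft_force: [-0.4, 0.5, -2.8]
gripper_width: 0.0525
grasp_force: 43.4
t8.33 p [ 0.5698 -0.0376  0.1584] yaw 28.4 q6 0.80 F [-0.4  0.5 -2.8] T [ 0.13 -0.02  0.03] w 0.0525 g 43
time: 8.5
ee_pos: [0.5699, -0.0376, 0.158]
orientation: [3.046, 0.77, 0.001]
ft_force: [-0.4, 0.3, -0.1]
gripper_width: 0.0531
grasp_force: 43.7
t8.50 p [ 0.5699 -0.0376  0.158 ] yaw 28.4 q6 0.80 F [-0.4  0.3 -0.1] T [0.21 0.17 0.  ] w 0.0531 g 44
```

Contact is beginning at the predicted height. I'll add light pressure and turn clockwise.

```bash
python3 -m inch '.3 0 0 .001 0;.3 0 0 .001 0;.3 0 0 0 0'; python3 -c "from h import *;st()"
python3 -m inch '.3 0 0 0 .01;.3 0 0 0 .01;.3 0 0 0 0'; python3 -c "from h import *;st()"
python3 -m inch '.3 0 0 0 .01;.3 0 0 0 .01;.3 0 0 0 0'; python3 -c "from h import *;st()"
```

```text
time: 8.75
ee_pos: [0.5701, -0.0376, 0.1574]
orientation: [3.045, 0.77, 0.003]
ft_force: [-2.9, 2.1, 8.1]
gripper_width: 0.0525
grasp_force: 44.6
t8.75 p [ 0.5701 -0.0376  0.1574] yaw 28.4 q6 0.80 F [-2.9  2.1  8.1] T [0.41 0.55 0.04] w 0.0525 g 45
time: 9.0
ee_pos: [0.57, -0.0376, 0.1573]
orientation: [3.089, 0.572, 0.003]
ft_force: [-2.6, 1.9, 7.3]
gripper_width: 0.0528
grasp_force: 44.5
t9.00 p [ 0.57   -0.0376  0.1573] yaw 21.0 q6 0.93 F [-2.6  1.9  7.3] T [0.4  0.44 0.07] w 0.0528 g 45
time: 9.25
ee_pos: [0.5702, -0.0373, 0.1567]
orientation: [-3.118, -0.378, -0.003]
ft_force: [0.3, 4.1, 2.7]
gripper_width: 0.0528
grasp_force: 43.8
t9.25 p [ 0.5702 -0.0373  0.1567] yaw 13.8 q6 1.06 F [0.3 4.1 2.7] T [ 0.74 -0.14 -0.07] w 0.0528 g 44
```

```bash
python3 -m inch '.3 0 0 .0008 .005;.3 0 0 0 .005;.3 0 0 0 0'; python3 -c "from h import *;st()"
python3 -m inch '.3 0 0 .0005 .005;.3 0 0 0 .005;.3 0 0 0 0'; python3 -c "from h import *;st()"
```

```text
time: 9.5
ee_pos: [0.5702, -0.0369, 0.1554]
orientation: [-3.127, -0.285, -0.002]
ft_force: [0.9, 5.6, -0.1]
gripper_width: 0.053
grasp_force: 43.7
t9.50 p [ 0.5702 -0.0369  0.1554] yaw 10.4 q6 1.12 F [ 0.9  5.6 -0.1] T [ 0.96 -0.41 -0.01] w 0.0530 g 44
time: 9.75
ee_pos: [0.5703, -0.0367, 0.1549]
orientation: [-3.134, -0.186, -0.002]
ft_force: [3.9, 6.8, -0.3]
gripper_width: 0.053
grasp_force: 43.7
t9.75 p [ 0.5703 -0.0367  0.1549] yaw 6.8 q6 1.18 F [ 3.9  6.8 -0.3] T [ 1.08 -0.48 -0.01] w 0.0530 g 44
```

```bash
python3 -m inch '.3 .0006 -.0014 0 0;.3 0 0 0 0'; python3 -c "from h import *;st()"
python3 -m inch '.3 0 0 .001 0;.3 0 0 .001 0;.3 0 0 0 0'; python3 -c "from h import *;st()"
```

```text
time: 9.92
ee_pos: [0.5704, -0.0364, 0.1549]
orientation: [3.136, 0.188, 0.001]
ft_force: [1.6, 2.7, -2.0]
gripper_width: 0.0527
grasp_force: 43.6
t9.92 p [ 0.5704 -0.0364  0.1549] yaw 6.9 q6 1.18 F [ 1.6  2.7 -2. ] T [ 0.49 -0.38  0.04] w 0.0527 g 44
time: 10.17
ee_pos: [0.5704, -0.0364, 0.1533]
orientation: [-3.136, -0.186, -0.001]
ft_force: [3.3, 4.5, -3.1]
gripper_width: 0.0526
grasp_force: 43.6
t10.17 p [ 0.5704 -0.0364  0.1533] yaw 6.8 q6 1.18 F [ 3.3  4.5 -3.1] T [ 0.53 -0.66  0.03] w 0.0526 g 44
```

```bash
python3 -m inch '.3 .0006 -.001 .001 0;.3 0 0 0.0005 0;.3 0 0 0 0'; python3 -c "from h import *;st()"
python3 -m inch '.3 0 0 .001 0;.3 0 0 .001 0;.3 0 0 0 0' 70; python3 -c "from h import *;st()"
```

```text
time: 10.42
ee_pos: [0.5703, -0.0358, 0.152]
orientation: [3.136, 0.185, -0.001]
ft_force: [0.8, 0.9, -2.7]
gripper_width: 0.0532
grasp_force: 43.5
t10.42 p [ 0.5703 -0.0358  0.152 ] yaw 6.8 q6 1.18 F [ 0.8  0.9 -2.7] T [ 0.21 -0.18 -0.02] w 0.0532 g 44
time: 10.67
ee_pos: [0.5704, -0.0357, 0.1505]
orientation: [-3.136, -0.185, 0.001]
ft_force: [0.8, 1.9, -1.7]
gripper_width: 0.0523
grasp_force: 73.4
t10.67 p [ 0.5704 -0.0357  0.1505] yaw 6.8 q6 1.18 F [ 0.8  1.9 -1.7] T [ 0.22 -0.13  0.06] w 0.0523 g 73
```

```bash
for i in 1; do python3 -m inch '.3 0 0 .0012 0;.3 0 0 .0012 0;.3 0 0 0 0' ; python3 -c "from h import *;st()"; done
python3 -m inch '.3 0 0 .001 0;.3 0 0 0 0'; python3 -c "from h import *;st()"
python3 -m inch '.3 0 0 .001 0;.3 0 0 0 0'; python3 -c "from h import *;st()"
```

```text
time: 10.92
ee_pos: [0.5707, -0.0356, 0.149]
orientation: [3.136, 0.185, 0.001]
ft_force: [1.5, 2.5, 1.4]
gripper_width: 0.0521
grasp_force: 74.6
t10.92 p [ 0.5707 -0.0356  0.149 ] yaw 6.8 q6 1.18 F [1.5 2.5 1.4] T [ 0.28 -0.2   0.  ] w 0.0521 g 75
time: 11.08
ee_pos: [0.5708, -0.0356, 0.149]
orientation: [3.136, 0.185, 0.002]
ft_force: [-0.6, 3.0, 6.2]
gripper_width: 0.0524
grasp_force: 74.9
t11.08 p [ 0.5708 -0.0356  0.149 ] yaw 6.8 q6 1.18 F [-0.6  3.   6.2] T [ 0.41  0.2  -0.03] w 0.0524 g 75
time: 11.25
ee_pos: [0.5708, -0.0356, 0.1489]
orientation: [3.135, 0.185, 0.003]
ft_force: [-2.5, 1.6, 12.8]
gripper_width: 0.052
grasp_force: 75.4
t11.25 p [ 0.5708 -0.0356  0.1489] yaw 6.8 q6 1.18 F [-2.5  1.6 12.8] T [ 0.48  0.5  -0.05] w 0.0520 g 75
```

```bash
python3 -m inch '.3 0 0 .001 0;.3 0 0 0 0'; python3 -c "from h import *;st()"
python3 -m inch '.3 0 0 .001 0;.3 0 0 0 0'; python3 -c "from h import *;st()"
python3 -m inch '.3 0 0 .001 0;.3 0 0 0 0'; python3 -c "from h import *;st()"
python3 - <<'E'
from h import *
from station import optics
r=optics.get_image("scene");np.savez("pics/s3.npz",**r)
cv2.imwrite("pics/s3.png",cv2.resize(r["frame"][130:280,170:370],(800,600),interpolation=3)[:,:,::-1])
E
```

```text
time: 11.42
ee_pos: [0.5709, -0.0356, 0.1489]
orientation: [3.135, 0.185, 0.005]
ft_force: [-5.4, 2.6, 17.0]
gripper_width: 0.0526
grasp_force: 76.0
t11.42 p [ 0.5709 -0.0356  0.1489] yaw 6.8 q6 1.18 F [-5.4  2.6 17. ] T [ 0.57  0.79 -0.02] w 0.0526 g 76
time: 11.58
ee_pos: [0.571, -0.0356, 0.1488]
orientation: [3.135, 0.186, 0.006]
ft_force: [-6.3, 3.3, 22.8]
gripper_width: 0.0523
grasp_force: 76.5
t11.58 p [ 0.571  -0.0356  0.1488] yaw 6.8 q6 1.18 F [-6.3  3.3 22.8] T [0.69 1.13 0.  ] w 0.0523 g 77
time: 11.75
ee_pos: [0.571, -0.0356, 0.1488]
orientation: [3.135, 0.186, 0.007]
ft_force: [-7.3, 3.6, 28.3]
gripper_width: 0.052
grasp_force: 77.1
t11.75 p [ 0.571  -0.0356  0.1488] yaw 6.8 q6 1.18 F [-7.3  3.6 28.3] T [ 0.74  1.45 -0.05] w 0.0520 g 77
```

View pics/s3.png

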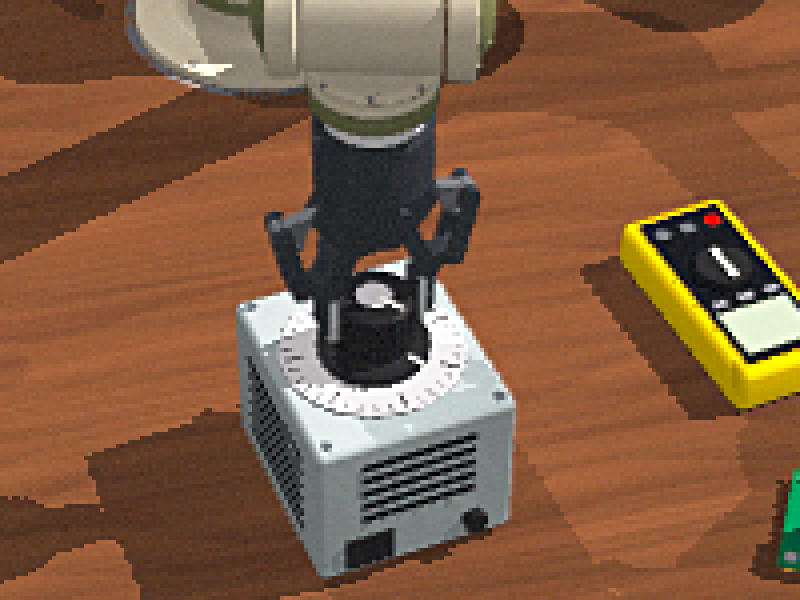

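The scene crop shows the knob low on the dial, its cap at about (375,292) and its skirt close to the face. I'll check its height numerically.

```bash
python3 - <<'E'
from h import *
s=load("pics/s3.npz");f=s["frame"]
k=np.zeros(f.shape[:2],bool);k[195:212,255:278]=1
for a,q,m in blobs(k&(f.min(2)>140)):print(a,q)
for zt in(.178,.1825):print(zt,proj(s,[[.5705,-.036,zt],[.5695,-.0375,zt]]).round(1).tolist())
t=load("pics/scene0.npz");F=t["frame"];print("knob on bench: cap pred",proj(t,[[.4095,-.2848,.046]]),"seen 165.4 213.3")
w=None
from station import optics
s2=st();w=wristcal(optics.get_image("wrist"),s2);np.savez("pics/w3.npz",**w)
cv2.imwrite("pics/w3.png",w["frame"][:,:,::-1])
E
```

```text
19 [267.5 196.5]
47 [263.7 203.7]
16 [275.8 206.5]
0.178 [[262.3, 203.6], [261.7, 203.5]]
0.1825 [[262.3, 202.3], [261.7, 202.2]]
knob on bench: cap pred [[164.81459774 214.17806236]] seen 165.4 213.3
t11.80 p [ 0.571  -0.0356  0.1488] yaw 6.8 q6 1.18 F [-8.1  2.9 29. ] T [ 0.74  1.47 -0.02] w 0.0527 g 77
```

View pics/w3.png

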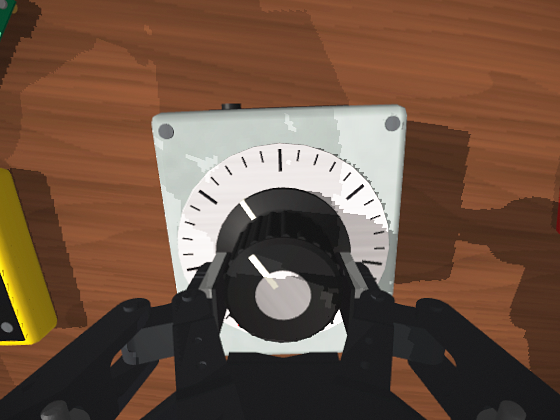

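The knob sits in the fingers exactly as before, with its cap at (284,294). There has been no slip, so its underside is at about 132 mm: fully home. Now I'll take off the pressure, loosen the grip and turn counterclockwise.

```bash
python3 -m inch '.3 0 0 -.002 0;.3 0 0 -.0025 0;.3 0 0 0 0' 25; python3 -c "from h import *;st()"
python3 -m inch '.3 0 0 0 -.01;.3 0 0 0 -.015;.3 0 0 0 -.015;.3 0 0 0 0'; python3 -c "from h import *;st()"
```

```text
time: 12.1
ee_pos: [0.5707, -0.0357, 0.1489]
orientation: [3.136, 0.185, 0.002]
ft_force: [-0.9, 2.7, 7.8]
gripper_width: 0.052
grasp_force: 74.4
t12.10 p [ 0.5707 -0.0357  0.1489] yaw 6.8 q6 1.18 F [-0.9  2.7  7.8] T [0.42 0.13 0.04] w 0.0520 g 74
time: 12.43
ee_pos: [0.5709, -0.0359, 0.149]
orientation: [3.086, 0.584, 0.002]
ft_force: [0.3, 2.2, 7.0]
gripper_width: 0.0522
grasp_force: 74.5
t12.43 p [ 0.5709 -0.0359  0.149 ] yaw 21.4 q6 0.93 F [0.3 2.2 7. ] T [ 0.31  0.1  -0.03] w 0.0522 g 74
```

```bash
python3 -m inch '.72 0 0 0 0;.72 0 0 0 0;.72 0 0 0 0;.3 0 0 0 0;.3 0 0 0 0;.3 0 0 0 0;.3 0 0 0 0' 22; python3 -c "from h import *;st()"
python3 -m inch '.3 0 0 0 -.018;.3 0 0 0 -.018;.3 0 0 0 -.018;.3 0 0 0 -.018;.3 0 0 0 0'; python3 -c "from h import *;st()"
```

```text
time: 13.02
ee_pos: [0.5704, -0.0358, 0.1482]
orientation: [3.088, 0.577, -0.001]
ft_force: [-1.1, -1.4, -1.5]
gripper_width: 0.0536
grasp_force: 23.3
t13.02 p [ 0.5704 -0.0358  0.1482] yaw 21.2 q6 0.93 F [-1.1 -1.4 -1.5] T [-0.18  0.1  -0.02] w 0.0536 g 23
time: 13.43
ee_pos: [0.5703, -0.0357, 0.1482]
orientation: [-2.877, -1.26, 0.001]
ft_force: [-1.7, -1.1, -1.1]
gripper_width: 0.0533
grasp_force: 23.3
t13.43 p [ 0.5703 -0.0357  0.1482] yaw 47.3 q6 0.48 F [-1.7 -1.1 -1.1] T [-0.09  0.28 -0.02] w 0.0533 g 23
```

```bash
python3 -m inch '.3 0 0 0 -.018;.3 0 0 0 -.018;.3 0 0 0 -.018;.3 0 0 0 -.018;.3 0 0 0 -.018;.3 0 0 0 -.018;.3 0 0 0 -.018;.3 0 0 0 -.015'; python3 -c "from h import *;st()"
python3 -m inch '.3 0 0 0 -.01;.3 0 0 0 -.01;.3 0 0 0 0'; python3 -c "from h import *;st()"
python3 -m inch '.3 0 0 0 -.005;.3 0 0 0 -.005;.3 0 0 0 0'; python3 -c "from h import *;st()"
```

```text
time: 14.1
ee_pos: [0.5703, -0.036, 0.1482]
orientation: [-2.063, -2.369, 0.001]
ft_force: [-2.0, -2.4, -1.3]
gripper_width: 0.0532
grasp_force: 23.3
t14.10 p [ 0.5703 -0.036   0.1482] yaw 97.9 q6 -0.41 F [-2.  -2.4 -1.3] T [-0.41  0.23 -0.04] w 0.0532 g 23
time: 14.35
ee_pos: [0.5704, -0.036, 0.1482]
orientation: [-1.913, -2.492, 0.001]
ft_force: [-1.2, -2.4, -1.4]
gripper_width: 0.053
grasp_force: 23.4
t14.35 p [ 0.5704 -0.036   0.1482] yaw 105.0 q6 -0.53 F [-1.2 -2.4 -1.4] T [-0.45  0.18 -0.03] w 0.0530 g 23
time: 14.6
ee_pos: [0.5704, -0.036, 0.1482]
orientation: [-1.836, -2.549, 0.001]
ft_force: [-1.6, -3.4, -1.9]
gripper_width: 0.0531
grasp_force: 23.5
t14.60 p [ 0.5704 -0.036   0.1482] yaw 108.5 q6 -0.59 F [-1.6 -3.4 -1.9] T [-0.54  0.19 -0.04] w 0.0531 g 23
```

```bash
for i in 1; do python3 -m inch '.3 0 0 0 -.005;.3 0 0 0 -.005;.3 0 0 0 0' >/dev/null; python3 -c "from h import *;st()"
python3 -m inch '.3 0 0 0 -.005;.3 0 0 0 0' >/dev/null; python3 -c "from h import *;st()"
python3 -m inch '.3 0 0 0 -.005;.3 0 0 0 0' >/dev/null; python3 -c "from h import *;st()"
python3 -m inch '.3 0 0 0 -.005;.3 0 0 0 0' >/dev/null; python3 -c "from h import *;st()"; done
```

```text
t14.85 p [ 0.5704 -0.036   0.1482] yaw 112.1 q6 -0.65 F [-0.2 -4.1 -2.2] T [-0.68  0.25  0.01] w 0.0536 g 24
t15.02 p [ 0.5704 -0.036   0.1482] yaw 113.9 q6 -0.69 F [-1.5 -4.6 -1.5] T [-0.82  0.2   0.01] w 0.0534 g 24
t15.18 p [ 0.5704 -0.036   0.1482] yaw 115.7 q6 -0.72 F [-1.3 -4.3 -3.1] T [-0.77  0.2  -0.06] w 0.0530 g 24
t15.35 p [ 0.5705 -0.036   0.1482] yaw 117.5 q6 -0.75 F [-0.9 -4.8 -3.5] T [-0.87  0.23  0.  ] w 0.0533 g 24
```

Still no stop felt. I'll check where the pointer is.

```bash
python3 - <<'E'
from h import *
from station import optics
s=st();w=wristcal(optics.get_image("wrist"),s);np.savez("pics/w4.npz",**w)
cv2.imwrite("pics/w4.png",w["frame"][:,:,::-1])
E
```

```text
t15.35 p [ 0.5705 -0.036   0.1482] yaw 117.5 q6 -0.75 F [-0.9 -4.8 -3.5] T [-0.87  0.23  0.  ] w 0.0533 g 24
```

View pics/w4.png

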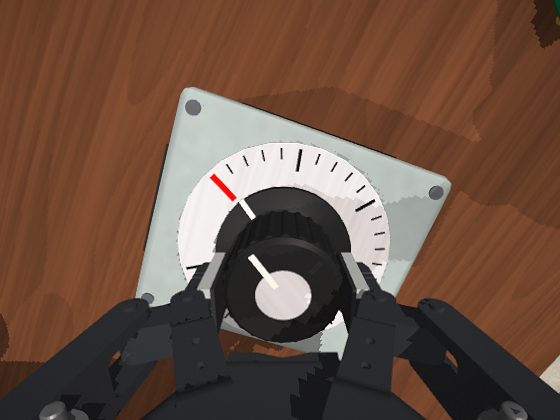

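The pointer rim is at (240,200), almost in line with the red mark, whose inner end is at (235,199). A few more degrees should reach the stop.

```bash

python3 -m inch '.3 0 0 0 -.005;.3 0 0 0 0' >/dev/null; python3 -c "from h import *;st()"
python3 -m inch '.3 0 0 0 -.005;.3 0 0 0 0' >/dev/null; python3 -c "from h import *;st()"
python3 - <<'E'
from h import *
from station import optics
s=st();w=wristcal(optics.get_image("wrist"),s);np.savez("pics/w5.npz",**w)
f=w["frame"];h=cv2.cvtColor(f,cv2.COLOR_RGB2HSV)
c=np.array([.5705,-.036])
m=(h[...,1]>150)&((h[...,0]<6)|(h[...,0]>174))&(h[...,2]>150);m[:120]=0;m[260:]=0;m[:,:170]=0;m[:,300:]=0
for a,q,_ in blobs(m,20):P=plane(w,[q],.13)[0];print("red",a,q,np.degrees(np.arctan2(P[1]-c[1],P[0]-c[0])),np.linalg.norm(P[:2]-c))
P=plane(w,[[240,200]],.135)[0];print("tip ang",np.degrees(np.arctan2(P[1]-c[1],P[0]-c[0])),np.linalg.norm(P[:2]-c))
E
```

```text
t15.57 p [ 0.5705 -0.036   0.1482] yaw 119.3 q6 -0.78 F [-0.9 -5.1 -3.8] T [-0.86  0.18 -0.03] w 0.0532 g 24
t15.73 p [ 0.5705 -0.036   0.1482] yaw 121.1 q6 -0.81 F [-0.8 -4.8 -2.5] T [-0.83  0.25 -0.04] w 0.0532 g 24
t15.73 p [ 0.5705 -0.036   0.1482] yaw 121.1 q6 -0.81 F [-0.8 -4.8 -2.5] T [-0.83  0.25 -0.04] w 0.0532 g 24
red 184 [227.1 183.4] 158.9057226706892 0.050159431899142896
tip ang 157.53308807870016 0.03925543550492924
```

```bash

python3 -m inch '.3 0 0 0 -.004;.3 0 0 0 0' >/dev/null; python3 -c "from h import *;st()"
python3 -m inch '.3 0 0 0 -.004;.3 0 0 0 0' >/dev/null; python3 -c "from h import *;st()"
python3 -m inch '.3 0 0 0 -.004;.3 0 0 0 0' >/dev/null; python3 -c "from h import *;st()"
python3 -m inch '.3 0 0 0 -.004;.3 0 0 0 0' >/dev/null; python3 -c "from h import *;st()"
```

```text
t15.95 p [ 0.5705 -0.036   0.1482] yaw 122.5 q6 -0.84 F [-1.3 -5.4 -3.7] T [-0.82  0.17 -0.01] w 0.0534 g 24
t16.12 p [ 0.5705 -0.036   0.1482] yaw 124.0 q6 -0.86 F [-1.4 -5.3 -3. ] T [-0.86  0.15 -0.04] w 0.0535 g 24
t16.28 p [ 0.5705 -0.036   0.1482] yaw 125.4 q6 -0.89 F [-1.5 -5.9 -3.6] T [-0.88  0.17 -0.01] w 0.0530 g 24
t16.45 p [ 0.5705 -0.036   0.1482] yaw 126.9 q6 -0.91 F [-0.9 -5.2 -3.3] T [-0.9   0.2  -0.05] w 0.0533 g 24
```

```bash

python3 -m inch '.3 0 0 0 -.003;.3 0 0 0 0' >/dev/null; python3 -c "from h import *;st()"
python3 -m inch '.3 0 0 0 -.003;.3 0 0 0 0' >/dev/null; python3 -c "from h import *;st()"
python3 -m inch '.3 0 0 0 -.003;.3 0 0 0 0' >/dev/null; python3 -c "from h import *;st()"
python3 - <<'E'
from h import *
from station import optics
s=st();w=wristcal(optics.get_image("wrist"),s);np.savez("pics/w6.npz",**w)
f=w["frame"];c=np.array([.5705,-.036])
k=np.zeros(f.shape[:2],bool);k[190:225,225:275]=1
for a,q,m in blobs(k&(f.min(2)>150),10):
    P=plane(w,[q],.136)[0];print(a,q,np.degrees(np.arctan2(P[1]-c[1],P[0]-c[0])),np.linalg.norm(P[:2]-c))
E
```

```text
t16.62 p [ 0.5705 -0.036   0.1482] yaw 127.9 q6 -0.93 F [-0.8 -5.5 -3. ] T [-0.85  0.13  0.  ] w 0.0531 g 24
t16.78 p [ 0.5705 -0.036   0.1482] yaw 129.0 q6 -0.95 F [-0.9 -5.  -4.4] T [-0.86  0.17 -0.07] w 0.0531 g 24
t16.95 p [ 0.5705 -0.036   0.1482] yaw 130.1 q6 -0.97 F [-1.1 -4.9 -3. ] T [-0.83  0.18 -0.11] w 0.0535 g 24
t16.95 p [ 0.5705 -0.036   0.1482] yaw 130.1 q6 -0.97 F [-1.1 -4.9 -3. ] T [-0.83  0.18 -0.11] w 0.0535 g 24
496 [237.7 200.5] 167.73280468538871 0.03992694076894109
```

```bash

python3 -m inch '.3 0 0 0 -.002;.3 0 0 0 0' >/dev/null; python3 -c "from h import *;st()"
python3 -m inch '.3 0 0 0 0;.3 0 0 0 0' >/dev/null; python3 -c "from h import *;st()"
```

```text
t17.17 p [ 0.5705 -0.036   0.1482] yaw 130.8 q6 -0.98 F [-0.7 -4.4 -3.8] T [-0.83  0.19 -0.06] w 0.0532 g 24
t17.33 p [ 0.5705 -0.036   0.1482] yaw 130.7 q6 -0.98 F [-1.2 -4.5 -2.8] T [-0.85  0.17 -0.1 ] w 0.0532 g 24
```

```bash

python3 -m inch '.3 0 0 0 .003;.3 0 0 0 0;1 0 0 0 0;1 0 0 0 0;1 0 0 0 0;1 0 0 0 0;1 0 0 0 0;1 0 0 0 0' 
python3 -m inch '1 0 0 -.01 0;1 0 0 -.03 0;1 0 0 -.04 0;1 0 0 -.04 0;1 0 0 0 0;1 0 0 0 0;1 0 0 0 0'
python3 - <<'E'
from h import *
from station import optics
s=st();w=wristcal(optics.get_image("wrist"),s);np.savez("pics/w7.npz",**w);cv2.imwrite("pics/w7.png",w["frame"][:,:,::-1])
for z in(.178,.1825):print(z,proj(w,[[.5705,-.036,z]]))
E
```

```text
time: 18.0
ee_pos: [0.5706, -0.0355, 0.1485]
orientation: [1.331, 2.846, 0.0]
ft_force: [-0.1, 0.0, 0.7]
gripper_width: 0.0853
grasp_force: 0.0
time: 18.58
ee_pos: [0.5702, -0.0356, 0.2441]
orientation: [-1.331, -2.845, 0.0]
ft_force: [0.2, 0.5, 0.1]
gripper_width: 0.0854
grasp_force: 0.0
t18.58 p [ 0.5702 -0.0356  0.2441] yaw 129.9 q6 -0.97 F [0.2 0.5 0.1] T [ 0.05  0.   -0.04] w 0.0854 g 0
0.178 [[283.01019642 223.51483829]]
0.1825 [[283.01167286 225.59313095]]
```

View pics/w7.png

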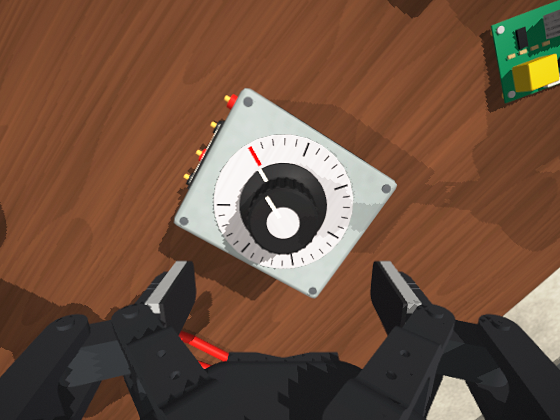

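The released knob sits on the dial, with its cap at (283,223) as predicted for fully home. The pointer's outer end is at about (261,169), next to the red mark's inner end at about (259,165).

```bash
python3 - <<'E'
from h import *
from station import manip
w=load("pics/w7.npz");a=plane(w,[[260.5,168.5]],.135)[0];b=plane(w,[[259.5,165]],.13)[0];c=plane(w,[[283,223]],.178)[0]
d=np.linalg.norm((a-b)[:2]);print(a,b,c,d)
if d<.009: print(manip.finish_job())
E
```

```text
[ 0.5342396 -0.0221915  0.135    ] [ 0.53192397 -0.02124363  0.13      ] [ 0.57023623 -0.03569655  0.178     ] 0.0025021142579299805
the job is handed in; nothing more can be done
None
```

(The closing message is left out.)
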